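Stack an order set on the packing boards

ROBOT

A 7-joint arm with a two-finger parallel gripper is mounted at the origin on the work surface. World frame = base frame: x ahead of the robot, y to its left, z up, the work surface at z = 0. Lengths are in m, angles in degrees, forces in N, time in s.
With the tool pointing down it reaches from about 0.35 to 0.9 m from the base axis. Payload 19.9 kg.
Tool frame: the origin (TCP) lies midway between the tips of the shut fingers; the grasp point (between the pads) lies 19 mm behind it; z points along the fingers, y is the line along which they close (so a half turn about z gives the same grasp; the last joint's range is limited). The gripper opens to 85 mm and grips with 20 to 120 N. Pads are 22 mm wide; open, the fingers measure 114 mm over their backs; the gripper's body (76 mm by 85 mm) begins 54 mm behind the grasp point. The pads swing forward as they close: fully open they stand 13 mm farther back than shut.
Start: joints at [73.367, 23.915, -0.59, 92.452, 0.269, 63.638, -3.037], TCP at [0.154, -0.606, 0.231] pointing down, gripper open.
Joint ranges: [-161.28, 161.28], [-22.2, 115.67], [-73.04, 71.86], [3.21, 147.25], [-68.34, 248.33], [10.77, 114.83], [-161.83, 161.83]. Speed limits (degrees/s): [108.29, 108.29, 136.94, 136.94, 172.46, 172.46, 172.46].

INTERFACE

Orientations are given as [roll, pitch, yaw] about the fixed x, y, z axes, in that order (R = Rz(yaw) Ry(pitch) Rx(roll)).
In Python, from rig import ctrl gives the robot as it stands.
- The arm moves only by the tool step_arm, never from a script. Its argument "moves" is a list of rows, each an object with "linear": the shift along the world's x, y, z in cm, a list of three; "angular": the turn, a rotation vector about the world's x, y, z in rad, a list of three; "claw": the opening, from -1 (shut) to 1 (fully open). A call has exactly 8 rows; each row is the pose to reach, as a shift and turn from the pose commanded when the call began; what a row does not reach only later rows make up. A row lasts 1/10 s, in which the tool goes at most 50 mm and 8.59 degrees, less where a joint would pass 70% of its speed; a pose out of reach is approached as far as the arm can. A call with a gripper value outside its range is refused whole. The fingers move at their own pace and stop on an object; "grip_force" is the grip in N (left out, the last holds). Time passes only in rows, so rows that repeat a pose let the fingers close, or fill a call up. It gives the time, the measured TCP pose, the force, the opening and the grip force at its end, in the units of the state.
- ctrl.sense(): the state, without advancing time (a new reading comes with each control period).
- ctrl.snapshot(name): name is "scene" or "top"; returns the picture (400x640x3 uint8, red, green, blue); there is no depth.
- ctrl.get_calibration(name): a dict with "vertical_fov" (degrees; the focal length in pixels is half the picture's height over the tangent of half this angle, whatever the lens; pixels are square), "cx", "cy" (the principal point, pixels), "dist_coeffs" ([k1, k2, p1, p2, k3] as OpenCV has them; the pictures are not rectified), "T" (4x4, takes a point from camera to world coordinates). Camera axes: x right, y up, looking along -z (the intrinsics and any distortion apply to the point x, -y, -z); pixel columns grow to the right and rows downward; lengths in m; the calibration is good to about 2 mm. A picture is of the moment at which its call begins. get_calibration takes no time and is no camera call.
- ctrl.hand_in(): hands the job in; it is judged then, once.
The state is a dict: "time": time; "joint_positions": joint angles; "qvel": joint speeds; "effort": joint torques, N m; "tool_pos": TCP position; "eef_rot": TCP orientation; "contact_force": force on the tool from outside, world axes, zero at the start; "torque": the same for the moment, N m; "finger_gap": opening from 0.0 (shut) to 1.0 (fully open); "gripper_force": force on a finger pad.
Only numpy, scipy, OpenCV 4.12 (cv2) and the standard library are available. Lean on these libraries where they do the work, as an engineer would, in place of code of your own. Each camera call takes 0.05 s, during which the arm holds its last target. There are 200 camera calls.

TASK

Make up the order set at the packing bench: on the long plywood board between its end strips stack the three loose black cartons flat, the largest at the bottom, the medium one on it and the smallest on top, each centred on what is beneath and with its long side along the board. On the round plywood board stand the wide tin in the centre, and the narrow tin upright in the centre of the wide one. Leave the tape roll, the pot and the brush where they are.

Things in the scene. Friction and masses are not known exactly. Their poses are not given: they have to be found in the camera images.
- large_carton: The largest black paperboard carton lying flat, a pale blank label on its top near one end and on both ends: 110 (x) by 60 (y) by 36 high (z). Sizes in mm. Origin at the centre of its underside, z up, x along its length. About 180 g.
- medium_carton: The medium black paperboard carton lying flat, a pale blank label on its top near one end and on both ends: 90 (x) by 46 (y) by 30 high (z). Sizes in mm. Origin at the centre of its underside, z up, x along its length. About 120 g.
- small_carton: The smallest black paperboard carton lying flat, a pale blank label on its top near one end and on both ends: 70 (x) by 32 (y) by 24 high (z). Sizes in mm. Origin at the centre of its underside, z up, x along its length. About 60 g.
- wide_tin: Closed plain steel tin, round, upright, flat top: 64 across, 40 high. Sizes in mm. Origin at the centre of its underside, z up. About 200 g.
- narrow_tin: Closed plain steel tin, round, upright, flat top: 44 across, 50 high. Sizes in mm. Origin at the centre of its underside, z up. About 130 g.
- long_board: Oblong plywood board fixed flat on the table: 166 (x) by 90 (y), 10 thick, so its top is at 10; at each end of its length a strip 10 wide stands 6 above the top, leaving 146 clear between the strips. Sizes in mm. Origin at the centre of its underside, z up, x along its length.
- round_board: Round plywood board fixed flat on the table: 120 across, 10 thick, flat top at 10. Sizes in mm. Origin at the centre of its underside, z up.
- tape_roll: Brown cardboard core ring standing flat, 90 across, 48 high; a bystander to leave alone. Sizes in mm. Origin at the centre of its underside, z up.
- pot: Small open aluminium pot, 110 across at the rim, 70 high, with two side handles along y about 200 over all; a bystander to leave alone. Sizes in mm. Origin at the centre of its underside, z up.
- brush: Hand brush lying on the table beyond the work, wooden handle, 42 at its widest, 200 long, 20 high; a bystander to leave alone. Sizes in mm. Origin on its underside, x along its length towards the bristles.

How it is judged (in metres and radians):
At the end, for the whole second after the job is handed in: Large, medium, small carton in turn on the long board; wide then narrow tin on the round board. Each: centre within 15 mm of that beneath, height within 4 mm, upright within 0.08 rad, cartons lengthwise within 0.17 rad of that beneath (either way round), all at rest (horizontal distance between large_carton and long_board below 0.015 m and z of large_carton in the frame of long_board between 0.006 and 0.014 m and angle between each of large_carton, medium_carton, small_carton, wide_tin, narrow_tin's own z axis and vertical below 0.08 rad and angle between the x axis of large_carton and the x axis of long_board, either way round below 0.17 rad and horizontal distance between medium_carton and large_carton below 0.015 m and z of medium_carton in the frame of large_carton between 0.032 and 0.04 m and angle between the x axis of medium_carton and the x axis of large_carton, either way round below 0.17 rad and horizontal distance between small_carton and medium_carton below 0.015 m and z of small_carton in the frame of medium_carton between 0.026 and 0.034 m and angle between the x axis of small_carton and the x axis of medium_carton, either way round below 0.17 rad and horizontal distance between wide_tin and round_board below 0.015 m and z of wide_tin in the frame of round_board between 0.006 and 0.014 m and horizontal distance between narrow_tin and wide_tin below 0.015 m and z of narrow_tin in the frame of wide_tin between 0.036 and 0.044 m and linear speed of each of large_carton, medium_carton, small_carton, wide_tin, narrow_tin below 0.02 m/s and angular speed of each of large_carton, medium_carton, small_carton, wide_tin, narrow_tin below 0.2 rad/s); the robot touches nothing.
It fails at once if the tape roll is moved by more than 30 mm (distance of tape_roll from where it was at the start of the episode above 0.03 m).
It fails at once if the pot is moved by more than 30 mm (distance of pot from where it was at the start of the episode above 0.03 m).
It fails at once if the brush is moved by more than 30 mm (distance of brush from where it was at the start of the episode above 0.03 m).
It also fails if it takes over 144 s, if anything falls off the work surface, if the arm or the gripper's body presses on something with over 40 N, if the wrist force passes 120 N, or if a joint passes its speed limit or range.

## Working session

There is one attempt and no reset: what is moved stays moved. The work goes in short steps, Python scripts to look and compute and a tool call to move; the robot and the scene stay as the last step left them, time stands still between calls to the robot, and variables do not carry over. Pictures are saved under pics/ and viewed, at most 14 in all, crops included, and the job is handed in when it is done.

Besides the shell and the picture viewer there is one more tool, called after "Request:" as name([rows], argument=value, ...), one row to a line, values as JSON. step_arm: Moves the arm, as the interface text tells. Its arguments: {"type":"object","properties":{"moves":{"type":"array"},"grip_force":{"type":"number"}},"required":["moves"]}

```bash
mkdir -p pics; ls
python3 - <<'E'
from rig import ctrl
import cv2
for n in("scene","top"):
    cv2.imwrite(f"pics/{n}0.png",ctrl.snapshot(n)[:,:,::-1]); c=ctrl.get_calibration(n); print(n,c)
print(ctrl.sense())
E
```

```text
pics
scene {'vertical_fov': 49.33616130027116, 'cx': 319.0378394822319, 'cy': 194.76974852426414, 'dist_coeffs': array([-0.02376956,  0.        ,  0.        ,  0.        ,  0.        ]), 'T': array([[ 0.02233734, -0.8274913 ,  0.56103404,  1.34488407],
       [ 0.99971708,  0.01389989, -0.01930182, -0.01898312],
       [ 0.00817378,  0.56130646,  0.82756767,  1.11905908],
       [ 0.        ,  0.        ,  0.        ,  1.        ]])}
top {'vertical_fov': 42.42892758870655, 'cx': 328.5890685420589, 'cy': 196.2175088928089, 'dist_coeffs': array([0.04837559, 0.        , 0.        , 0.        , 0.        ]), 'T': array([[-0.01960277,  0.99894877, -0.04143785,  0.55556004],
       [-0.99974299, -0.0191126 ,  0.01219234,  0.00940257],
       [ 0.01138754,  0.04166621,  0.99906669,  1.46198439],
       [ 0.        ,  0.        ,  0.        ,  1.        ]])}
{'time': 0.1, 'joint_positions': array([73.36605109, 23.94366196, -0.59194283, 92.48080077,  0.27046385,
       63.63967546, -3.03639654]), 'qvel': array([ 0.00685497, -0.04017207, -0.02068053, -0.09685933,  0.09917186,
       -0.04505725, -0.07479784]), 'effort': array([ 1.75265737e-03, -8.65830302e+01,  6.80539571e-01, -4.35643601e+01,
        1.92318176e-02,  4.85958255e-03,  4.81293750e-05]), 'tool_pos': array([ 0.15383696, -0.60545192,  0.23074249]), 'eef_rot': array([-1.79937439e+02,  5.30089935e-03,  1.42589165e+01]), 'contact_force': array([-0.53866367,  0.48306901,  0.73982347]), 'torque': array([-0.01393409,  0.00916117,  0.05103606]), 'gripper_force': 0.0, 'finger_gap': 1.001088101308509}
```

View pics/scene0.png

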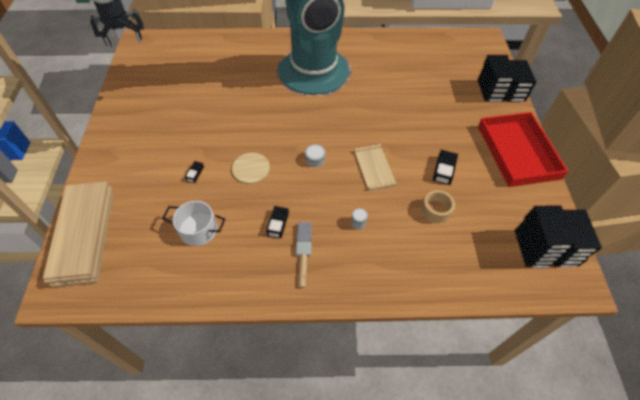

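View pics/top0.png

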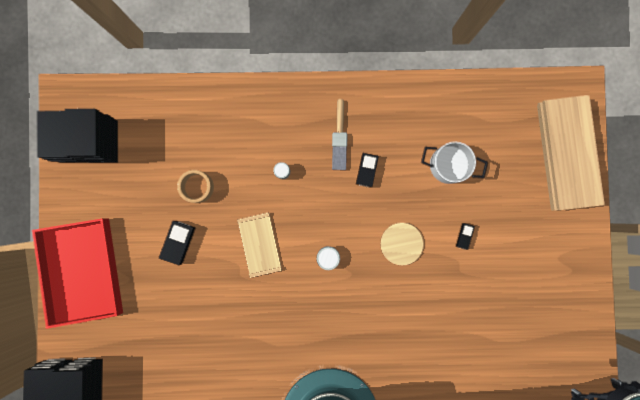

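```bash
cat > h.py <<'E'
import numpy as np,cv2
from rig import ctrl
def K(n):
    c=ctrl.get_calibration(n); f=200/np.tan(np.radians(c['vertical_fov']/2))
    return np.array([[f,0,c['cx']],[0,f,c['cy']],[0,0,1]]),c['dist_coeffs'],c['T']
def ray(n,p):
    k,d,T=K(n); u=cv2.undistortPoints(np.array(p,float).reshape(-1,1,2),k,d)[:,0]
    return T[:3,3],np.c_[u[:,0],-u[:,1],-np.ones(len(u))]@T[:3,:3].T
def onz(n,p,z):
    o,v=ray(n,p); return o+v*((z-o[2])/v[:,2])[:,None]
def proj(n,P):
    k,d,T=K(n); q=(np.array(P,float).reshape(-1,3)-T[:3,3])@T[:3,:3]
    return cv2.projectPoints(q*[1,-1,-1],np.zeros(3),np.zeros(3),k,d)[0][:,0]
E
python3 - <<'E'
from h import *
import cv2
im=cv2.imread("pics/top0.png"); sc=cv2.imread("pics/scene0.png")
def crop(i,x,y): return cv2.resize(i[y-25:y+25,x-33:x+33],None,fx=4,fy=4,interpolation=cv2.INTER_NEAREST)
r=[np.hstack([crop(im,*p) for p in q]) for q in [[(177,243),(368,170),(466,236)],[(260,245),(402,244),(328,258)]]]
s=[[crop(sc,*p) for p in [(445,167),(278,222),(194,172)]]]
cv2.imwrite("pics/c1.png",np.vstack([*r,np.hstack(s[0])])[:600])
for n,y,x in [("large",243,None)]:
    print(im[243,150:215].max(1).tolist()); print(im[236,450:485].max(1).tolist())
E
```

```text
[199, 197, 197, 198, 198, 199, 200, 200, 200, 200, 200, 201, 201, 167, 94, 49, 49, 48, 47, 49, 48, 47, 48, 45, 46, 46, 46, 45, 43, 42, 41, 45, 63, 75, 61, 45, 37, 23, 11, 41, 93, 121, 121, 120, 119, 122, 124, 125, 124, 124, 125, 157, 201, 207, 211, 213, 213, 212, 213, 212, 213, 212, 214, 215, 215]
[212, 213, 213, 213, 213, 214, 214, 188, 118, 35, 31, 37, 37, 35, 34, 31, 33, 37, 51, 74, 71, 50, 91, 129, 130, 129, 137, 172, 211, 213, 211, 211, 211, 210, 211]
```

View pics/c1.png

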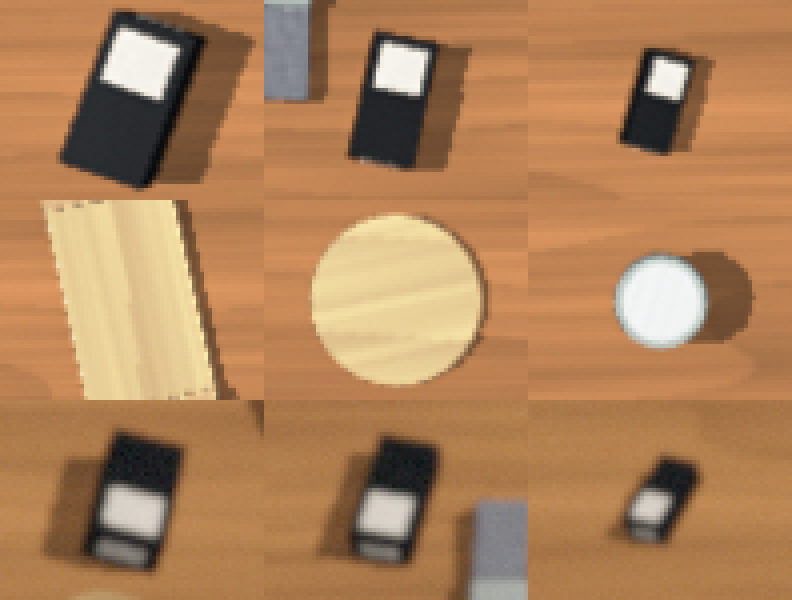

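```bash
cat > meas.py <<'E'
from h import *
def blob(m,x,y,r):
    w=np.zeros_like(m); w[max(0,y-r):y+r,max(0,x-r):x+r]=m[max(0,y-r):y+r,max(0,x-r):x+r]
    c=max(cv2.findContours(w,cv2.RETR_EXTERNAL,cv2.CHAIN_APPROX_NONE)[0],key=cv2.contourArea)
    f=np.zeros_like(m); cv2.drawContours(f,[c],-1,255,-1); return np.argwhere(f)[:,::-1].astype(float)
def measure(im,n,items):
    b,g,r=[im[:,:,i].astype(int) for i in range(3)]
    obj=((r-b<42)*255).astype(np.uint8); brd=((g>160)*255).astype(np.uint8)
    for k,(x,y,rr,h,kind) in items.items():
        p=blob(brd if 'board' in k else obj,x,y,rr)
        q=onz(n,p,h)[:,:2]; c=onz(n,p.mean(0),h)[0,:2]
        bx=cv2.minAreaRect((q*1000).astype(np.float32)); ev,V=np.linalg.eigh(np.cov(q.T)); a=np.degrees(np.arctan2(V[1,1],V[0,1]))
        (w,hh),an=bx[1],bx[2]; an=an if w>hh else an+90
        print(n,k,len(p),np.round(c*1000,1),"rect c",np.round(bx[0],1),np.round(bx[1],1),"yaw rect %.1f mom %.1f"%((an+90)%180-90,(a+90)%180-90))
E
python3 - <<'E'
from meas import *
it=dict(large=(177,243,30,.018,0),medium=(368,170,22,.015,0),small=(466,236,22,.012,0),wide_tin=(328,258,20,.02,0),narrow_tin=(282,171,18,.025,0),long_board=(260,245,40,.008,0),round_board=(402,244,30,.01,0))
measure(cv2.imread("pics/top0.png"),"top",it)
measure(cv2.imread("pics/scene0.png"),"scene",dict(large=(445,167,25,.018,0),medium=(278,222,20,.015,0),small=(194,172,18,.012,0),wide_tin=(315,155,18,.02,0),narrow_tin=(360,219,18,.025,0),long_board=(375,167,30,.008,0),round_board=(251,167,25,.01,0)))
T=cv2.imread("pics/top0.png")
print(onz("top",[[194,187]],.048),onz("top",[[455,162]],.07),onz("top",[[340,135]],.01))
E
```

```text
top large 991 [495.4 414.7] rect c [495.7 414.7] [ 66.8 113.3] yaw rect -20.3 mom -21.8
top medium 532 [ 688.7 -118.2] rect c [ 688.5 -118. ] [46.9 91.7] yaw rect -13.4 mom -13.3
top small 323 [ 497.5 -388.8] rect c [ 497.2 -388.8] [36.4 70.2] yaw rect -17.7 mom -18.7
top wide_tin 446 [443.9  -3.1] rect c [444.6  -3.2] [61.3 63.7] yaw rect -1.2 mom 8.5
top narrow_tin 224 [690.  121.3] rect c [690.9 120.5] [44.6 44.8] yaw rect -1.1 mom 49.9
top long_board 1907 [483.6 189.9] rect c [484.5 190.8] [167.5  91.4] yaw rect 11.9 mom 11.8
top round_board 1421 [ 479. -210.] rect c [ 479.  -209.2] [116.6 117.5] yaw rect -46.3 mom -9.8
scene large 586 [498.4 412.1] rect c [496.6 412.8] [ 59.3 134.5] yaw rect -19.8 mom -22.4
scene medium 478 [ 690.7 -119.5] rect c [ 689.3 -119.6] [ 48.5 102.2] yaw rect -12.4 mom -11.8
scene small 228 [ 499.6 -390.3] rect c [ 498.9 -390.7] [39.8 78.4] yaw rect -16.7 mom -15.5
scene wide_tin 379 [445.   -4.1] rect c [444.7  -4.6] [62.3 87.9] yaw rect -0.9 mom -2.5
scene narrow_tin 281 [688.7 120.7] rect c [687.9 121.4] [44.5 71.2] yaw rect -11.7 mom -14.0
scene long_board 988 [488.  189.7] rect c [485.6 189.4] [150.   88.3] yaw rect 11.8 mom 11.5
scene round_board 837 [ 482.2 -210.3] rect c [ 480.2 -209.6] [116.8 113.7] yaw rect 89.1 mom 32.0
[[0.64643797 0.35927478 0.048     ]] [[ 0.69955855 -0.35203789  0.07      ]] [[ 0.7887381  -0.04404877  0.01      ]]
```

Request:
step_arm([
  {"linear":[4,8,0],"angular":[0,0,0.14],"claw":1},
  {"linear":[6,12,0],"angular":[0,0,0.28],"claw":1},
  {"linear":[8,16,0],"angular":[0,0,0.42],"claw":1},
  {"linear":[10,20,0],"angular":[0,0,0.56],"claw":1},
  {"linear":[12,24,0],"angular":[0,0,0.7],"claw":1},
  {"linear":[14,28,0],"angular":[0,0,0.84],"claw":1},
  {"linear":[16,32,0],"angular":[0,0,0.98],"claw":1},
  {"linear":[16,32,0],"angular":[0,0,0.98],"claw":1},
], grip_force=40)

```text
time: 0.9
tool_pos: [0.3158, -0.2814, 0.2314]
eef_rot: [-180.0, -0.0, 71.0]
contact_force: [-0.3, -1.5, 0.2]
finger_gap: 0.999
gripper_force: 0.0
```

Request:
step_arm([
  {"linear":[13,28.3,-11],"angular":[0,0,0.33],"claw":1},
  {"linear":[13,28.3,-11],"angular":[0,0,0.33],"claw":1},
  {"linear":[13,28.3,-11],"angular":[0,0,0.33],"claw":1},
  {"linear":[13,28.3,-11],"angular":[0,0,0.33],"claw":1},
  {"linear":[13,28.3,-11],"angular":[0,0,0.33],"claw":1},
  {"linear":[13,28.3,-11],"angular":[0,0,0.33],"claw":1},
  {"linear":[13,28.3,-11],"angular":[0,0,0.33],"claw":1},
  {"linear":[13,28.3,-11],"angular":[0,0,0.33],"claw":1},
])

```text
time: 1.7
tool_pos: [0.4443, 0.0009, 0.12]
eef_rot: [-179.9, -0.1, 89.6]
contact_force: [-0.6, -0.6, 0.0]
finger_gap: 0.999
gripper_force: 0.0
```

```bash
python3 -c "
from rig import ctrl
s=ctrl.sense();print(s['tool_pos'],s['eef_rot'],s['joint_positions'],s['qvel'])"
```

```text
[0.44429715 0.000918   0.12002884] [-1.79910072e+02 -1.15436295e-01  8.95755986e+01] [ 27.25308819  17.8292997  -35.53480096 121.9696885   14.5583653
  44.37301982 -17.91322504] [ 3.85016034 -2.69220519  2.19143413  1.22191465 -1.79367081  1.32621344
  5.59644886]
```

Request:
step_arm([
  {"linear":[0,0,-4],"angular":[0,0,0],"claw":1},
  {"linear":[0,0,-8],"angular":[0,0,0],"claw":1},
  {"linear":[0,0,-10],"angular":[0,0,0],"claw":1},
  {"linear":[0,0,-11.2],"angular":[0,0,0],"claw":1},
  {"linear":[0,0,-11.2],"angular":[0,0,0],"claw":1},
  {"linear":[0,0,-11.2],"angular":[0,0,0],"claw":-1},
  {"linear":[0,0,-11.2],"angular":[0,0,0],"claw":-1},
  {"linear":[0,0,-11.2],"angular":[0,0,0],"claw":-1},
])

```text
time: 2.5
tool_pos: [0.4446, -0.003, 0.0107]
eef_rot: [179.9, 0.0, 89.3]
contact_force: [-3.1, 1.4, 11.1]
finger_gap: 0.734
gripper_force: 40.8
```

Request:
step_arm([
  {"linear":[0,0,0],"angular":[0,0,0],"claw":-1},
  {"linear":[0,0,0],"angular":[0,0,0],"claw":-1},
  {"linear":[0,0,2],"angular":[0,0,0],"claw":-1},
  {"linear":[0,0,5],"angular":[0,0,0],"claw":-1},
  {"linear":[0.5,-3,6],"angular":[0,0,0],"claw":-1},
  {"linear":[1,-6,6],"angular":[0,0,0],"claw":-1},
  {"linear":[1.5,-9,6],"angular":[0,0,0],"claw":-1},
  {"linear":[2,-12,6],"angular":[0,0,0],"claw":-1},
])

```text
time: 3.3
tool_pos: [0.4643, -0.1244, 0.0705]
eef_rot: [179.9, 0.1, 89.3]
contact_force: [1.1, 0.2, -1.5]
finger_gap: 0.734
gripper_force: 45.9
```

Request:
step_arm([
  {"linear":[0.5,-3,0],"angular":[0,0,0],"claw":-1},
  {"linear":[1,-6,0],"angular":[0,0,0],"claw":-1},
  {"linear":[1.4,-8,-1],"angular":[0,0,0],"claw":-1},
  {"linear":[1.5,-8.7,-2],"angular":[0,0,0],"claw":-1},
  {"linear":[1.5,-8.7,-3],"angular":[0,0,0],"claw":-1},
  {"linear":[1.5,-8.7,-3.5],"angular":[0,0,0],"claw":-1},
  {"linear":[1.5,-8.7,-3.5],"angular":[0,0,0],"claw":-1},
  {"linear":[1.5,-8.7,-3.5],"angular":[0,0,0],"claw":-1},
])

```text
time: 4.1
tool_pos: [0.4791, -0.2088, 0.0345]
eef_rot: [-180.0, -0.0, 89.4]
contact_force: [0.4, 0.2, -1.2]
finger_gap: 0.736
gripper_force: 45.8
```

Run:
```python
from h import *
s=ctrl.sense();print(s['tool_pos'],s['eef_rot'],s['contact_force'])
im=ctrl.snapshot("scene")[:,:,::-1]; cv2.imwrite("pics/s1.png",cv2.resize(im[80:230,170:350],None,fx=4,fy=4))
```

```text
[ 0.47907072 -0.20880392  0.03451596] [-1.79998714e+02 -8.92494674e-03  8.93909590e+01] [ 0.35578373  0.24263769 -1.22265164]
```

View pics/s1.png

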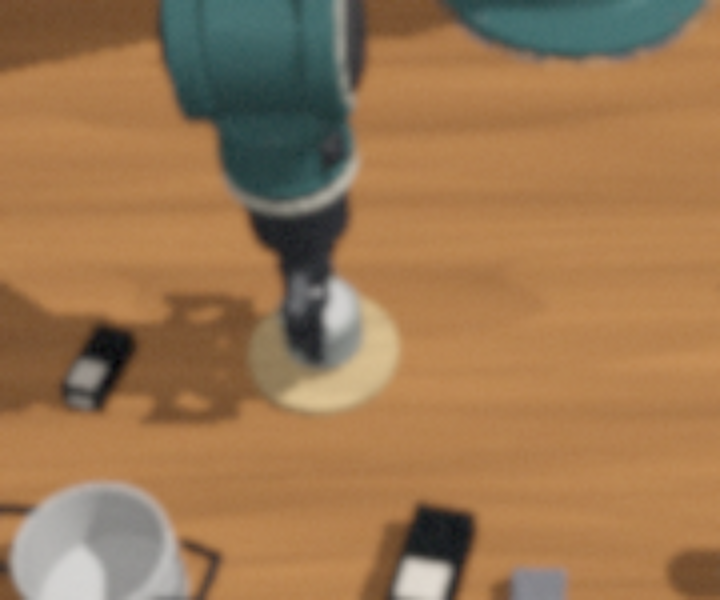

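Request:
step_arm([
  {"linear":[0,0,-0.4],"angular":[0,0,0],"claw":-1},
  {"linear":[0,0,-0.8],"angular":[0,0,0],"claw":-1},
  {"linear":[0,0,-1.1],"angular":[0,0,0],"claw":-1},
  {"linear":[0,0,-1.2],"angular":[0,0,0],"claw":-1},
  {"linear":[0,0,-1.3],"angular":[0,0,0],"claw":-1},
  {"linear":[0,0,-1.35],"angular":[0,0,0],"claw":-1},
  {"linear":[0,0,-1.35],"angular":[0,0,0],"claw":-1},
  {"linear":[0,0,-1.35],"angular":[0,0,0],"claw":-1},
])

```text
time: 4.95
tool_pos: [0.4789, -0.2098, 0.0208]
eef_rot: [180.0, 0.0, 89.3]
contact_force: [-0.6, 0.1, -1.6]
finger_gap: 0.736
gripper_force: 45.9
```

Request:
step_arm([
  {"linear":[0,0,-0.1],"angular":[0,0,0],"claw":-1},
  {"linear":[0,0,-0.1],"angular":[0,0,0],"claw":-1},
  {"linear":[0,0,-0.1],"angular":[0,0,0],"claw":1},
  {"linear":[0,0,-0.1],"angular":[0,0,0],"claw":1},
  {"linear":[0,0,-0.1],"angular":[0,0,0],"claw":1},
  {"linear":[0,0,3],"angular":[0,0,0],"claw":1},
  {"linear":[0,0,7],"angular":[0,0,0],"claw":1},
  {"linear":[0,0,10],"angular":[0,0,0],"claw":1},
])

```text
time: 5.75
tool_pos: [0.4791, -0.2096, 0.1226]
eef_rot: [180.0, 0.0, 89.3]
contact_force: [0.5, -0.6, -0.2]
finger_gap: 0.999
gripper_force: 0.0
```

Request:
step_arm([
  {"linear":[21.1,33.1,0],"angular":[0,0,0],"claw":1},
  {"linear":[21.1,33.1,0],"angular":[0,0,0],"claw":1},
  {"linear":[21.1,33.1,0],"angular":[0,0,0],"claw":1},
  {"linear":[21.1,33.1,0],"angular":[0,0,0],"claw":1},
  {"linear":[21.1,33.1,0],"angular":[0,0,0],"claw":1},
  {"linear":[21.1,33.1,0],"angular":[0,0,0],"claw":1},
  {"linear":[21.1,33.1,0],"angular":[0,0,0],"claw":1},
  {"linear":[21.1,33.1,0],"angular":[0,0,0],"claw":1},
])

```text
time: 6.55
tool_pos: [0.6907, 0.1239, 0.1205]
eef_rot: [-180.0, -0.0, 89.4]
contact_force: [0.6, -0.9, 0.0]
finger_gap: 1.0
gripper_force: 0.0
```

Run:
```python
from meas import *
s=ctrl.sense();print(s['tool_pos'],s['eef_rot'],s['joint_positions'])
im=ctrl.snapshot("scene")[:,:,::-1]; cv2.imwrite("pics/s2.png",im)
measure(im,"scene",dict(wide_tin=(248,158,22,.03,0)))
im=ctrl.snapshot("top")[:,:,::-1]; cv2.imwrite("pics/t2.png",im)
measure(im,"top",dict(wide_tin=(402,244,20,.03,0)))
```

```text
[0.69071164 0.12388479 0.1205067 ] [-1.79988855e+02 -1.92338455e-02  8.93582674e+01] [  7.74074264  41.55679274 -31.45997204  84.47135803  23.39307405
  60.58565275 -29.49747529]
scene wide_tin 410 [ 480.4 -211. ] rect c [ 480. -212.] [90.5 67. ] yaw rect 3.1 mom 11.6
top wide_tin 471 [ 480.1 -210.9] rect c [ 480.6 -211. ] [66.3 64.8] yaw rect 43.7 mom 80.5
```

View pics/t2.png

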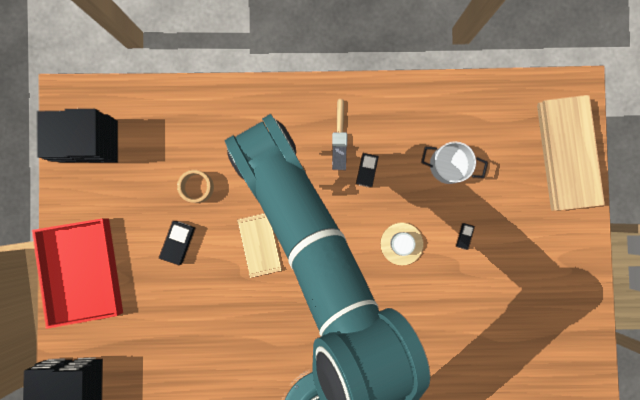

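The wide tin stands centred on the round board (pixel 403,244) and nothing else has moved. Next is the narrow tin.

Request:
step_arm([
  {"linear":[0,0,-3],"angular":[0,0,0],"claw":1},
  {"linear":[0,0,-7],"angular":[0,0,0],"claw":1},
  {"linear":[0,0,-9.5],"angular":[0,0,0],"claw":1},
  {"linear":[0,0,-10.6],"angular":[0,0,0],"claw":1},
  {"linear":[0,0,-10.6],"angular":[0,0,0],"claw":1},
  {"linear":[0,0,-10.6],"angular":[0,0,0],"claw":-1},
  {"linear":[0,0,-10.6],"angular":[0,0,0],"claw":-1},
  {"linear":[0,0,-10.6],"angular":[0,0,0],"claw":-1},
])

```text
time: 7.45
tool_pos: [0.6905, 0.1213, 0.0161]
eef_rot: [179.9, -0.0, 89.3]
contact_force: [-0.1, 0.3, 3.8]
finger_gap: 0.515
gripper_force: 4.0
```

Request:
step_arm([
  {"linear":[0,0,0],"angular":[0,0,0],"claw":-1},
  {"linear":[0,0,0],"angular":[0,0,0],"claw":-1},
  {"linear":[0,0,0],"angular":[0,0,0],"claw":-1},
  {"linear":[0,0,0],"angular":[0,0,0],"claw":-1},
  {"linear":[0,0,0],"angular":[0,0,0],"claw":-1},
  {"linear":[0,0,0],"angular":[0,0,0],"claw":-1},
  {"linear":[0,0,0],"angular":[0,0,0],"claw":-1},
  {"linear":[0,0,0],"angular":[0,0,0],"claw":-1},
])

```text
time: 8.25
tool_pos: [0.6906, 0.1213, 0.0164]
eef_rot: [179.9, -0.0, 89.3]
contact_force: [-1.9, -1.5, 10.0]
finger_gap: 0.506
gripper_force: 39.8
```

Request:
step_arm([
  {"linear":[0,0,2],"angular":[0,0,0],"claw":-1},
  {"linear":[0,0,5],"angular":[0,0,0],"claw":-1},
  {"linear":[0,0,9],"angular":[0,0,0],"claw":-1},
  {"linear":[-1.5,-2,11],"angular":[0,0,0],"claw":-1},
  {"linear":[-3,-5,11],"angular":[0,0,0],"claw":-1},
  {"linear":[-5,-8,11],"angular":[0,0,0],"claw":-1},
  {"linear":[-7,-11,11],"angular":[0,0,0],"claw":-1},
  {"linear":[-9,-14,11],"angular":[0,0,0],"claw":-1},
])

```text
time: 9.05
tool_pos: [0.5992, -0.0198, 0.1264]
eef_rot: [179.9, 0.0, 89.3]
contact_force: [1.7, -0.8, -1.1]
finger_gap: 0.504
gripper_force: 41.0
```

Request:
step_arm([
  {"linear":[-2,-3.2,0],"angular":[0,0,0],"claw":-1},
  {"linear":[-4,-6.3,0],"angular":[0,0,0],"claw":-1},
  {"linear":[-6,-9.5,0],"angular":[0,0,0],"claw":-1},
  {"linear":[-8,-12.7,0],"angular":[0,0,0],"claw":-1},
  {"linear":[-10,-15.8,0],"angular":[0,0,0],"claw":-1},
  {"linear":[-11.5,-18.2,0],"angular":[0,0,0],"claw":-1},
  {"linear":[-12.1,-19.1,0],"angular":[0,0,0],"claw":-1},
  {"linear":[-12.1,-19.1,0],"angular":[0,0,0],"claw":-1},
])

```text
time: 9.85
tool_pos: [0.4785, -0.211, 0.1258]
eef_rot: [180.0, 0.1, 89.2]
contact_force: [1.3, 0.8, -1.3]
finger_gap: 0.504
gripper_force: 41.0
```

Request:
step_arm([
  {"linear":[0,0,-1.5],"angular":[0,0,0],"claw":-1},
  {"linear":[0,0,-3],"angular":[0,0,0],"claw":-1},
  {"linear":[0,0,-4],"angular":[0,0,0],"claw":-1},
  {"linear":[0,0,-4.5],"angular":[0,0,0],"claw":-1},
  {"linear":[0,0,-5],"angular":[0,0,0],"claw":-1},
  {"linear":[0,0,-5.2],"angular":[0,0,0],"claw":-1},
  {"linear":[0,0,-5.2],"angular":[0,0,0],"claw":-1},
  {"linear":[0,0,-5.2],"angular":[0,0,0],"claw":-1},
])

```text
time: 10.65
tool_pos: [0.4791, -0.2098, 0.073]
eef_rot: [180.0, 0.0, 89.3]
contact_force: [-0.3, 0.1, -1.1]
finger_gap: 0.504
gripper_force: 41.0
```

Lower 6.5 mm with a small correction, then release and rise.

Request:
step_arm([
  {"linear":[0.1,-0.1,-0.3],"angular":[0,0,0],"claw":-1},
  {"linear":[0.1,-0.1,-0.5],"angular":[0,0,0],"claw":-1},
  {"linear":[0.1,-0.1,-0.6],"angular":[0,0,0],"claw":-1},
  {"linear":[0.1,-0.1,-0.65],"angular":[0,0,0],"claw":-1},
  {"linear":[0.1,-0.1,-0.65],"angular":[0,0,0],"claw":-1},
  {"linear":[0.1,-0.1,-0.65],"angular":[0,0,0],"claw":-1},
  {"linear":[0.1,-0.1,-0.65],"angular":[0,0,0],"claw":1},
  {"linear":[0.1,-0.1,-0.65],"angular":[0,0,0],"claw":1},
])

```text
time: 11.45
tool_pos: [0.48, -0.2107, 0.0663]
eef_rot: [180.0, 0.0, 89.3]
contact_force: [0.0, 0.2, -0.8]
finger_gap: 0.825
gripper_force: 0.0
```

Request:
step_arm([
  {"linear":[0,0,0],"angular":[0,0,0],"claw":1},
  {"linear":[0,0,0],"angular":[0,0,0],"claw":1},
  {"linear":[0,0,2],"angular":[0,0,0],"claw":1},
  {"linear":[0,0,4],"angular":[0,0,0],"claw":1},
  {"linear":[0,0,6],"angular":[0,0,0],"claw":1},
  {"linear":[0,0,8],"angular":[0,0,0],"claw":1},
  {"linear":[0,0,8],"angular":[0,0,0],"claw":1},
  {"linear":[0,0,8],"angular":[0,0,0],"claw":1},
])

```text
time: 12.25
tool_pos: [0.4799, -0.2109, 0.1463]
eef_rot: [180.0, 0.0, 89.3]
contact_force: [0.4, 0.2, -0.4]
finger_gap: 1.001
gripper_force: 0.0
```

Request:
step_arm([
  {"linear":[0,4,0],"angular":[0,0,0.08],"claw":1},
  {"linear":[0,8,0],"angular":[0,0,0.16],"claw":1},
  {"linear":[0,12,0],"angular":[0,0,0.24],"claw":1},
  {"linear":[0,16,0],"angular":[0,0,0.32],"claw":1},
  {"linear":[0,20,0],"angular":[0,0,0.4],"claw":1},
  {"linear":[0,24,0],"angular":[0,0,0.48],"claw":1},
  {"linear":[0,28,0],"angular":[0,0,0.56],"claw":1},
  {"linear":[0,32,0],"angular":[0,0,0.64],"claw":1},
])

```text
time: 13.05
tool_pos: [0.4793, 0.1107, 0.1455]
eef_rot: [-180.0, -0.0, 126.2]
contact_force: [0.5, -1.0, 0.1]
finger_gap: 1.002
gripper_force: 0.0
```

Request:
step_arm([
  {"linear":[0.8,4,-1],"angular":[0,0,0.1],"claw":1},
  {"linear":[1.6,8,-2],"angular":[0,0,0.2],"claw":1},
  {"linear":[1.6,12,-3],"angular":[0,0,0.3],"claw":1},
  {"linear":[1.6,16,-4],"angular":[0,0,0.4],"claw":1},
  {"linear":[1.6,20,-5],"angular":[0,0,0.5],"claw":1},
  {"linear":[1.6,24,-6],"angular":[0,0,0.59],"claw":1},
  {"linear":[1.6,28,-6],"angular":[0,0,0.59],"claw":1},
  {"linear":[1.6,30.5,-6],"angular":[0,0,0.59],"claw":1},
])

```text
time: 13.85
tool_pos: [0.4942, 0.417, 0.0846]
eef_rot: [-180.0, -0.1, 159.9]
contact_force: [-0.6, -0.7, 0.2]
finger_gap: 0.997
gripper_force: 0.0
```

Run:
```python
from meas import *
for n in("scene","top"):
    im=ctrl.snapshot(n)[:,:,::-1].copy(); cv2.imwrite(f"pics/{n}3.png",im)
    if n=="top": measure(im,n,dict(narrow_tin=(404,242,22,.075,0)))
s=ctrl.sense();print(s['tool_pos'],s['eef_rot'],s['joint_positions'])
# brush head extent
t=cv2.imread("pics/top0.png"); b,g,r=[t[:,:,i].astype(int) for i in range(3)]
m=((r-b<42)*255).astype(np.uint8)
p=blob(m,340,152,24); q=onz("top",p,.02); print("brush head",q.min(0),q.max(0))
```

```text
top narrow_tin 484 [ 482.  -203.4] rect c [ 482.3 -203.4] [67.2 61.5] yaw rect 88.9 mom 86.0
[0.49365818 0.41798751 0.0849779 ] [ 1.79972377e+02 -1.50326253e-01  1.60030740e+02] [-10.4334479   44.57563473 -47.69277657  94.12850824  37.32279353
  58.47320842  -0.20430143]
brush head [ 0.69096396 -0.06344072  0.02      ] [ 0.79591353 -0.01926846  0.02      ]
```

View pics/scene3.png

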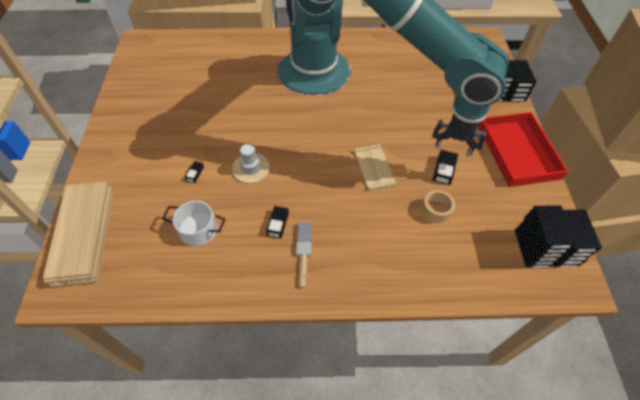

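The tins are stacked at scene pixel (249,160), and the hand is over the large carton. Descend and grip.

Request:
step_arm([
  {"linear":[0,0,0],"angular":[0,0,0],"claw":1},
  {"linear":[0,0,-3],"angular":[0,0,0],"claw":1},
  {"linear":[0,0,-6],"angular":[0,0,0],"claw":1},
  {"linear":[0,0,-7.5],"angular":[0,0,0],"claw":1},
  {"linear":[0,0,-8.1],"angular":[0,0,0],"claw":1},
  {"linear":[0,0,-8.1],"angular":[0,0,0],"claw":1},
  {"linear":[0,0,-8.1],"angular":[0,0,0],"claw":-1},
  {"linear":[0,0,-8.1],"angular":[0,0,0],"claw":-1},
])

```text
time: 14.75
tool_pos: [0.4964, 0.4146, 0.0065]
eef_rot: [179.9, 0.1, 159.8]
contact_force: [-2.2, -1.6, 37.6]
finger_gap: 0.696
gripper_force: 38.0
```

Request:
step_arm([
  {"linear":[0,0,0],"angular":[0,0,0],"claw":-1},
  {"linear":[0,0,0],"angular":[0,0,0],"claw":-1},
  {"linear":[0,0,0],"angular":[0,0,0],"claw":-1},
  {"linear":[0,0,0],"angular":[0,0,0],"claw":-1},
  {"linear":[0,0,0],"angular":[0,0,0],"claw":-1},
  {"linear":[0,0,0],"angular":[0,0,0],"claw":-1},
  {"linear":[0,0,0],"angular":[0,0,0],"claw":-1},
  {"linear":[0,0,0],"angular":[0,0,0],"claw":-1},
])

```text
time: 15.55
tool_pos: [0.4965, 0.4147, 0.0066]
eef_rot: [179.9, 0.1, 159.8]
contact_force: [-1.0, -1.5, 5.3]
finger_gap: 0.69
gripper_force: 43.4
```

Request:
step_arm([
  {"linear":[0,0,2],"angular":[0,0,0],"claw":-1},
  {"linear":[0,0,4],"angular":[0,0,0],"claw":-1},
  {"linear":[0,0,6],"angular":[0,0,0],"claw":-1},
  {"linear":[-0.2,-3,6],"angular":[0,0,0.1],"claw":-1},
  {"linear":[-0.4,-6,6],"angular":[0,0,0.2],"claw":-1},
  {"linear":[-0.5,-9,6],"angular":[0,0,0.3],"claw":-1},
  {"linear":[-0.6,-12,6],"angular":[0,0,0.4],"claw":-1},
  {"linear":[-0.8,-15,6],"angular":[0,0,0.5],"claw":-1},
])

```text
time: 16.35
tool_pos: [0.4884, 0.2632, 0.067]
eef_rot: [-180.0, 0.1, -171.3]
contact_force: [0.9, 0.1, -1.3]
finger_gap: 0.692
gripper_force: 44.2
```

Request:
step_arm([
  {"linear":[-0.2,-3,0],"angular":[0,0,0.03],"claw":-1},
  {"linear":[-0.3,-5.5,0],"angular":[0,0,0.06],"claw":-1},
  {"linear":[-0.4,-7,0],"angular":[0,0,0.06],"claw":-1},
  {"linear":[-0.4,-7.4,-1],"angular":[0,0,0.06],"claw":-1},
  {"linear":[-0.4,-7.4,-2],"angular":[0,0,0.06],"claw":-1},
  {"linear":[-0.4,-7.4,-3],"angular":[0,0,0.06],"claw":-1},
  {"linear":[-0.4,-7.4,-3.5],"angular":[0,0,0.06],"claw":-1},
  {"linear":[-0.4,-7.4,-3.5],"angular":[0,0,0.06],"claw":-1},
])

```text
time: 17.15
tool_pos: [0.4833, 0.1911, 0.0295]
eef_rot: [180.0, -0.1, -168.0]
contact_force: [0.0, 0.6, -1.8]
finger_gap: 0.693
gripper_force: 44.3
```

Request:
step_arm([
  {"linear":[0,0,0],"angular":[0,0,0],"claw":-1},
  {"linear":[0,0,-0.5],"angular":[0,0,0],"claw":-1},
  {"linear":[0,0,-0.9],"angular":[0,0,0],"claw":-1},
  {"linear":[0,0,-1.1],"angular":[0,0,0],"claw":-1},
  {"linear":[0,0,-1.2],"angular":[0,0,0],"claw":-1},
  {"linear":[0,0,-1.2],"angular":[0,0,0],"claw":-1},
  {"linear":[0,0,-1.2],"angular":[0,0,0],"claw":-1},
  {"linear":[0,0,-1.2],"angular":[0,0,0],"claw":-1},
])

```text
time: 17.95
tool_pos: [0.484, 0.1903, 0.0184]
eef_rot: [-180.0, 0.0, -168.1]
contact_force: [-0.4, -0.3, -1.4]
finger_gap: 0.696
gripper_force: 44.3
```

Request:
step_arm([
  {"linear":[0,0,-0.15],"angular":[0,0,0],"claw":-1},
  {"linear":[0,0,-0.15],"angular":[0,0,0],"claw":-1},
  {"linear":[0,0,-0.15],"angular":[0,0,0],"claw":-1},
  {"linear":[0,0,-0.15],"angular":[0,0,0],"claw":1},
  {"linear":[0,0,-0.15],"angular":[0,0,0],"claw":1},
  {"linear":[0,0,-0.15],"angular":[0,0,0],"claw":1},
  {"linear":[0,0,3],"angular":[0,0,0],"claw":1},
  {"linear":[0,0,7],"angular":[0,0,0],"claw":1},
])

```text
time: 18.75
tool_pos: [0.4829, 0.1902, 0.0882]
eef_rot: [180.0, -0.2, -168.1]
contact_force: [0.8, -0.6, 1.1]
finger_gap: 0.998
gripper_force: 0.0
```

Request:
step_arm([
  {"linear":[2,-3.3,1],"angular":[0,0,-0.06],"claw":0.46},
  {"linear":[4.5,-7.4,2],"angular":[0,0,-0.12],"claw":0.46},
  {"linear":[7,-11.5,3],"angular":[0,0,-0.18],"claw":0.46},
  {"linear":[9.5,-15.6,3],"angular":[0,0,-0.24],"claw":0.46},
  {"linear":[12,-19.7,3],"angular":[0,0,-0.3],"claw":0.46},
  {"linear":[14.5,-23.8,3],"angular":[0,0,-0.36],"claw":0.46},
  {"linear":[17,-28,3],"angular":[0,0,-0.43],"claw":0.46},
  {"linear":[18.5,-30.4,3],"angular":[0,0,-0.43],"claw":0.46},
])

```text
time: 19.55
tool_pos: [0.6699, -0.1181, 0.1179]
eef_rot: [-179.9, 0.0, 166.9]
contact_force: [-0.5, 0.4, 0.3]
finger_gap: 0.732
gripper_force: 0.0
```

Run:
```python
from meas import *
ctrl.snapshot("top");ctrl.snapshot("top")
im=ctrl.snapshot("top")[:,:,::-1].copy(); cv2.imwrite("pics/t4.png",im)
measure(im,"top",dict(large=(260,243,26,.028,0)))
im=ctrl.snapshot("scene")[:,:,::-1].copy(); cv2.imwrite("pics/s4.png",im)
measure(im,"scene",dict(large=(375,162,22,.028,0)))
s=ctrl.sense();print(s['tool_pos'],s['eef_rot'],s['finger_gap'])
```

```text
top large 933 [482.3 189.3] rect c [482.  189.3] [111.3  64.2] yaw rect 11.8 mom 12.6
scene large 643 [485.6 188.3] rect c [483.5 188. ] [129.6  67.3] yaw rect 11.6 mom 8.2
[ 0.66876871 -0.11366313  0.11796516] [ 1.79972664e+02 -2.43641175e-02  1.67211286e+02] 0.7294912261478492
```

View pics/t4.png

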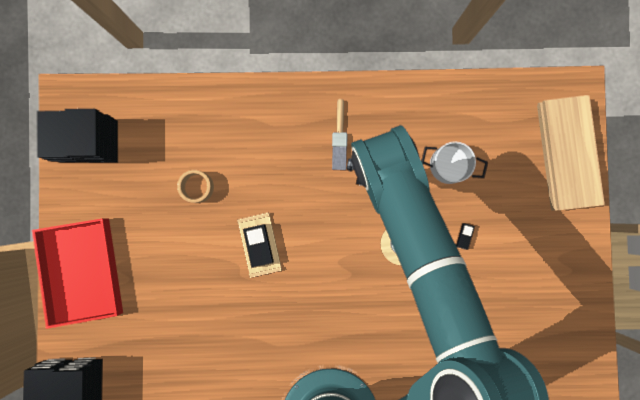

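The large carton is centred on the board (pixel 260,243). The pot and brush are clear of the hand. Grip the medium carton.

Request:
step_arm([
  {"linear":[0,0,-3],"angular":[0,0,0],"claw":0.46},
  {"linear":[0,0,-6],"angular":[0,0,0],"claw":0.46},
  {"linear":[0,0,-9],"angular":[0,0,0],"claw":0.46},
  {"linear":[0,0,-10.8],"angular":[0,0,0],"claw":0.46},
  {"linear":[0,0,-11.2],"angular":[0,0,0],"claw":0.46},
  {"linear":[0,0,-11.2],"angular":[0,0,0],"claw":0.46},
  {"linear":[0,0,-11.2],"angular":[0,0,0],"claw":-1},
  {"linear":[0,0,-11.2],"angular":[0,0,0],"claw":-1},
])

```text
time: 20.55
tool_pos: [0.6697, -0.1136, 0.008]
eef_rot: [180.0, 0.1, 167.2]
contact_force: [-2.2, 0.4, 7.6]
finger_gap: 0.527
gripper_force: 42.2
```

Request:
step_arm([
  {"linear":[0,0,0],"angular":[0,0,0],"claw":-1},
  {"linear":[0,0,0],"angular":[0,0,0],"claw":-1},
  {"linear":[0,0,0],"angular":[0,0,0],"claw":-1},
  {"linear":[0,0,0],"angular":[0,0,0],"claw":-1},
  {"linear":[0,0,0],"angular":[0,0,0],"claw":-1},
  {"linear":[0,0,0],"angular":[0,0,0],"claw":-1},
  {"linear":[0,0,0],"angular":[0,0,0],"claw":-1},
  {"linear":[0,0,0],"angular":[0,0,0],"claw":-1},
])

```text
time: 21.35
tool_pos: [0.6698, -0.1136, 0.008]
eef_rot: [180.0, 0.1, 167.2]
contact_force: [-2.0, 0.5, 7.7]
finger_gap: 0.528
gripper_force: 42.2
```

Request:
step_arm([
  {"linear":[0,0,2],"angular":[0,0,0],"claw":-1},
  {"linear":[0,0,5],"angular":[0,0,0],"claw":-1},
  {"linear":[0,0,8],"angular":[0,0,0],"claw":-1},
  {"linear":[-1.5,2,9],"angular":[0,0,0.05],"claw":-1},
  {"linear":[-3.5,5,9],"angular":[0,0,0.1],"claw":-1},
  {"linear":[-5.5,8,9],"angular":[0,0,0.15],"claw":-1},
  {"linear":[-7.5,11,9],"angular":[0,0,0.2],"claw":-1},
  {"linear":[-9.6,13.9,9],"angular":[0,0,0.25],"claw":-1},
])

```text
time: 22.15
tool_pos: [0.5723, 0.0263, 0.098]
eef_rot: [-179.9, 0.1, -178.3]
contact_force: [0.5, -0.2, -0.7]
finger_gap: 0.535
gripper_force: 41.4
```

Request:
step_arm([
  {"linear":[-2,3,0],"angular":[0,0,0.05],"claw":-1},
  {"linear":[-4,6,0],"angular":[0,0,0.1],"claw":-1},
  {"linear":[-6,9,0],"angular":[0,0,0.15],"claw":-1},
  {"linear":[-8,12,0],"angular":[0,0,0.18],"claw":-1},
  {"linear":[-10,14.5,0],"angular":[0,0,0.18],"claw":-1},
  {"linear":[-11,16,0],"angular":[0,0,0.18],"claw":-1},
  {"linear":[-11,16,-1],"angular":[0,0,0.18],"claw":-1},
  {"linear":[-11,16,-1.5],"angular":[0,0,0.18],"claw":-1},
])

```text
time: 22.95
tool_pos: [0.4632, 0.185, 0.0816]
eef_rot: [-179.9, 0.1, -168.1]
contact_force: [0.6, -0.3, -0.7]
finger_gap: 0.529
gripper_force: 41.4
```

Request:
step_arm([
  {"linear":[0,0,-1],"angular":[0,0,0],"claw":-1},
  {"linear":[0,0,-1.8],"angular":[0,0,0],"claw":-1},
  {"linear":[0,0,-2.3],"angular":[0,0,0],"claw":-1},
  {"linear":[0,0,-2.3],"angular":[0,0,0],"claw":-1},
  {"linear":[0,0,-2.3],"angular":[0,0,0],"claw":-1},
  {"linear":[0,0,-2.3],"angular":[0,0,0],"claw":-1},
  {"linear":[0,0,-2.3],"angular":[0,0,0],"claw":-1},
  {"linear":[0,0,-2.3],"angular":[0,0,0],"claw":-1},
])

```text
time: 23.75
tool_pos: [0.463, 0.1853, 0.0584]
eef_rot: [-180.0, 0.0, -168.1]
contact_force: [-0.2, 0.2, -1.6]
finger_gap: 0.529
gripper_force: 41.4
```

Run:
```python
from h import *
im=ctrl.snapshot("scene")[:,:,::-1]; cv2.imwrite("pics/s5.png",cv2.resize(im[90:220,300:450],None,fx=4,fy=4))
```

View pics/s5.png

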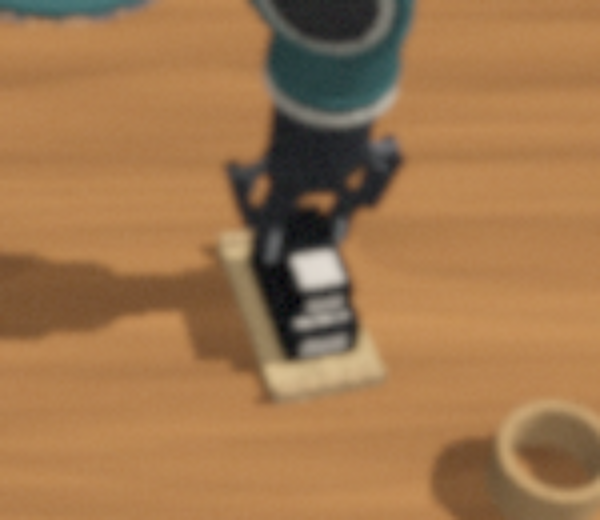

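The medium carton is level and lined up above the large one (label near crop pixel 317,270). Lower and release.

Request:
step_arm([
  {"linear":[0,0,-0.2],"angular":[0,0,0],"claw":-1},
  {"linear":[0,0,-0.4],"angular":[0,0,0],"claw":-1},
  {"linear":[0,0,-0.4],"angular":[0,0,0],"claw":-1},
  {"linear":[0,0,-0.4],"angular":[0,0,0],"claw":-1},
  {"linear":[0,0,-0.4],"angular":[0,0,0],"claw":-1},
  {"linear":[0,0,-0.4],"angular":[0,0,0],"claw":1},
  {"linear":[0,0,-0.4],"angular":[0,0,0],"claw":1},
  {"linear":[0,0,-0.4],"angular":[0,0,0],"claw":1},
])

```text
time: 24.6
tool_pos: [0.4629, 0.1853, 0.0543]
eef_rot: [-180.0, 0.0, -168.1]
contact_force: [0.5, -0.9, 0.3]
finger_gap: 0.994
gripper_force: 0.0
```

Request:
step_arm([
  {"linear":[0,0,1],"angular":[0,0,0],"claw":1},
  {"linear":[0,0,3],"angular":[0,0,0],"claw":1},
  {"linear":[0,0,6],"angular":[0,0,0],"claw":1},
  {"linear":[0,0,9],"angular":[0,0,0],"claw":1},
  {"linear":[0,-4,11],"angular":[0,0,0],"claw":1},
  {"linear":[0,-8,11],"angular":[0,0,-0.1],"claw":1},
  {"linear":[0,-12,11],"angular":[0,0,-0.2],"claw":1},
  {"linear":[0,-16,11],"angular":[0,0,-0.3],"claw":1},
])

```text
time: 25.4
tool_pos: [0.4627, 0.0237, 0.165]
eef_rot: [-180.0, 0.0, 174.5]
contact_force: [1.1, 0.6, -0.7]
finger_gap: 1.002
gripper_force: 0.0
```

Request:
step_arm([
  {"linear":[0.5,-5,0],"angular":[0,0,-0.05],"claw":1},
  {"linear":[1,-10,0],"angular":[0,0,-0.1],"claw":1},
  {"linear":[1.5,-15,0],"angular":[0,0,-0.15],"claw":1},
  {"linear":[2,-20,0],"angular":[0,0,-0.21],"claw":1},
  {"linear":[2.5,-25,0],"angular":[0,0,-0.21],"claw":1},
  {"linear":[3,-30,0],"angular":[0,0,-0.21],"claw":1},
  {"linear":[3.3,-35,0],"angular":[0,0,-0.21],"claw":1},
  {"linear":[3.5,-39,0],"angular":[0,0,-0.21],"claw":1},
])

```text
time: 26.2
tool_pos: [0.4974, -0.3676, 0.1649]
eef_rot: [-180.0, 0.0, 162.6]
contact_force: [-0.3, -0.2, 0.4]
finger_gap: 0.997
gripper_force: 0.0
```

Request:
step_arm([
  {"linear":[0,-2.4,0],"angular":[0,0,0],"claw":0.3},
  {"linear":[0,-2.4,-2],"angular":[0,0,0],"claw":0.3},
  {"linear":[0,-2.4,-5],"angular":[0,0,0],"claw":0.3},
  {"linear":[0,-2.4,-8],"angular":[0,0,0],"claw":0.3},
  {"linear":[0,-2.4,-8],"angular":[0,0,0],"claw":0.3},
  {"linear":[0,-2.4,-8],"angular":[0,0,0],"claw":0.3},
  {"linear":[0,-2.4,-8],"angular":[0,0,0],"claw":0.3},
  {"linear":[0,-2.4,-8],"angular":[0,0,0],"claw":0.3},
])

```text
time: 27.0
tool_pos: [0.4985, -0.3891, 0.0859]
eef_rot: [-179.9, 0.1, 162.6]
contact_force: [0.1, 0.4, 0.1]
finger_gap: 0.649
gripper_force: 0.0
```

Run:
```python
from meas import *
im=ctrl.snapshot("top")[:,:,::-1].copy(); cv2.imwrite("pics/t6.png",im)
try: measure(im,"top",dict(med=(260,243,26,.04,0)))
except Exception as e: print(e)
cv2.imwrite("pics/t6c.png",cv2.resize(im[200:290,215:305],None,fx=6,fy=6,interpolation=cv2.INTER_NEAREST))
im=ctrl.snapshot("scene")[:,:,::-1].copy(); cv2.imwrite("pics/s6.png",im)
# labels/white top outline of medium: bright neutral px
t=cv2.imread("pics/t6.png"); v=t.min(2); m=((v>140)*255).astype(np.uint8); m[:,:235]=0;m[:,285:]=0;m[:215]=0;m[275:]=0
p=np.argwhere(m)[:,::-1].astype(float); print("label",len(p),onz("top",p.mean(0),.076))
s=ctrl.sense();print(s['tool_pos'],s['eef_rot'],s['joint_positions'],s['finger_gap'])
```

```text
top med 937 [482.9 187.8] rect c [482.6 187.8] [110.4  63.7] yaw rect 11.8 mom 12.5
label 696 [[0.49481531 0.19089358 0.076     ]]
[ 0.49824256 -0.38902975  0.08534899] [-1.79959070e+02  7.16284767e-02  1.62644509e+02] [ 69.3056173   43.83969304 -49.23071587  96.50154589  38.31261233
  57.85958189  79.28673658] 0.6553300882922425
```

View pics/t6c.png

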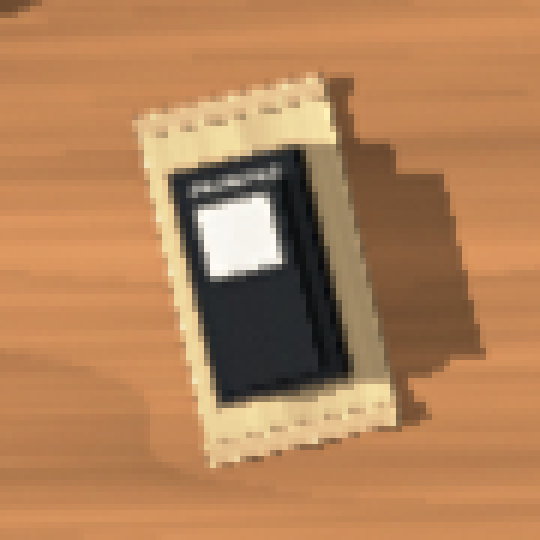

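The medium carton is squarely on the large one, with its label at crop pixel (238,235). I'll get its centre from the label offset seen in the first picture and grip the small carton meanwhile.

Run:
```python
from meas import *
def lab(f,x,y,r,z):
    t=cv2.imread(f); m=((t.min(2)>190)*255).astype(np.uint8); p=blob(m,x,y,r); return onz("top",p.mean(0),z)[0,:2],len(p)
a,n=lab("pics/top0.png",369,162,10,.03); th=np.radians(-13.0); off=a-[.6885,-.1185]
R=lambda t:np.array([[np.cos(t),-np.sin(t)],[np.sin(t),np.cos(t)]])
o=R(-th)@off; print("offset in carton",o,n)
b,n=lab("pics/t6.png",254,239,10,.076); print(b,n,"centre est",b-R(np.radians(11.8))@o)
```

```text
offset in carton [0.02060101 0.00152036] 118
[0.50237748 0.19336147] 129 centre est [0.48252273 0.18766041]
```

Request:
step_arm([
  {"linear":[0,0,-3],"angular":[0,0,0],"claw":0.3},
  {"linear":[0,0,-6],"angular":[0,0,0],"claw":0.3},
  {"linear":[0,0,-7.5],"angular":[0,0,0],"claw":0.3},
  {"linear":[0,0,-8],"angular":[0,0,0],"claw":0.3},
  {"linear":[0,0,-8],"angular":[0,0,0],"claw":0.3},
  {"linear":[0,0,-8],"angular":[0,0,0],"claw":-1},
  {"linear":[0,0,-8],"angular":[0,0,0],"claw":-1},
  {"linear":[0,0,-8],"angular":[0,0,0],"claw":-1},
])

```text
time: 27.9
tool_pos: [0.4985, -0.3892, 0.0057]
eef_rot: [-179.9, 0.1, 162.6]
contact_force: [-0.6, 1.1, 4.8]
finger_gap: 0.366
gripper_force: 40.2
```

Request:
step_arm([
  {"linear":[0,0,0],"angular":[0,0,0],"claw":-1},
  {"linear":[0,0,0],"angular":[0,0,0],"claw":-1},
  {"linear":[0,0,0],"angular":[0,0,0],"claw":-1},
  {"linear":[0,0,0],"angular":[0,0,0],"claw":-1},
  {"linear":[0,0,0],"angular":[0,0,0],"claw":-1},
  {"linear":[0,0,0],"angular":[0,0,0],"claw":-1},
  {"linear":[0,0,0],"angular":[0,0,0],"claw":-1},
  {"linear":[0,0,0],"angular":[0,0,0],"claw":-1},
])

```text
time: 28.7
tool_pos: [0.4986, -0.3892, 0.0057]
eef_rot: [-179.9, 0.1, 162.6]
contact_force: [0.3, -0.4, 5.6]
finger_gap: 0.363
gripper_force: 40.2
```

Request:
step_arm([
  {"linear":[0,0,2],"angular":[0,0,0],"claw":-1},
  {"linear":[0,0,5],"angular":[0,0,0],"claw":-1},
  {"linear":[0,0,9],"angular":[0,0,0],"claw":-1},
  {"linear":[0,0,13],"angular":[0,0,0],"claw":-1},
  {"linear":[0,1,16],"angular":[0,0,0],"claw":-1},
  {"linear":[0,4,16],"angular":[0,0,0.04],"claw":-1},
  {"linear":[0,8,16],"angular":[0,0,0.08],"claw":-1},
  {"linear":[0,12,16],"angular":[0,0,0.12],"claw":-1},
])

```text
time: 29.5
tool_pos: [0.4978, -0.2675, 0.1661]
eef_rot: [-179.9, 0.1, 169.6]
contact_force: [1.2, 0.2, -1.0]
finger_gap: 0.366
gripper_force: 39.8
```

Request:
step_arm([
  {"linear":[0,4,0],"angular":[0,0,0.05],"claw":-1},
  {"linear":[0,8,0],"angular":[0,0,0.1],"claw":-1},
  {"linear":[-0.2,12,0],"angular":[0,0,0.15],"claw":-1},
  {"linear":[-0.4,16,0],"angular":[0,0,0.2],"claw":-1},
  {"linear":[-0.6,20,0],"angular":[0,0,0.25],"claw":-1},
  {"linear":[-0.8,24,0],"angular":[0,0,0.3],"claw":-1},
  {"linear":[-1,28,0],"angular":[0,0,0.35],"claw":-1},
  {"linear":[-1.2,32,0],"angular":[0,0,0.39],"claw":-1},
])

```text
time: 30.3
tool_pos: [0.4857, 0.0528, 0.1658]
eef_rot: [-179.9, 0.1, -168.0]
contact_force: [0.8, -0.0, 0.4]
finger_gap: 0.362
gripper_force: 39.8
```

Request:
step_arm([
  {"linear":[-0.1,4,0],"angular":[0,0,0],"claw":-1},
  {"linear":[-0.3,8,0],"angular":[0,0,0],"claw":-1},
  {"linear":[-0.3,11,0],"angular":[0,0,0],"claw":-1},
  {"linear":[-0.3,13,-1],"angular":[0,0,0],"claw":-1},
  {"linear":[-0.3,13.7,-3],"angular":[0,0,0],"claw":-1},
  {"linear":[-0.3,13.7,-5],"angular":[0,0,0],"claw":-1},
  {"linear":[-0.3,13.7,-7],"angular":[0,0,0],"claw":-1},
  {"linear":[-0.3,13.7,-7.5],"angular":[0,0,0],"claw":-1},
])

```text
time: 31.1
tool_pos: [0.4824, 0.1881, 0.0891]
eef_rot: [-179.9, -0.0, -168.1]
contact_force: [0.3, 0.0, -0.8]
finger_gap: 0.363
gripper_force: 39.8
```

Run:
```python
from h import *
ctrl.snapshot("scene");ctrl.snapshot("scene")
im=ctrl.snapshot("scene")[:,:,::-1]; cv2.imwrite("pics/s7.png",cv2.resize(im[80:210,300:450],None,fx=4,fy=4))
s=ctrl.sense();print(s['tool_pos'],s['eef_rot'],s['contact_force'])
```

```text
[0.48323064 0.18847328 0.09050933] [-1.79985772e+02  6.01929694e-02 -1.68121984e+02] [-0.29329256 -0.56229589 -0.50233154]
```

View pics/s7.png

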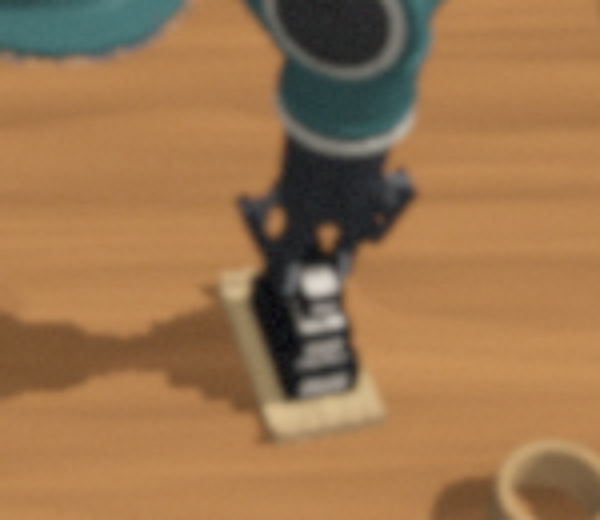

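The small carton is level and lined up on the axis of the stack (label at crop pixel 320,278). Lower 8.5 mm, release, rise.

Request:
step_arm([
  {"linear":[0,0,-0.4],"angular":[0,0,0],"claw":-1},
  {"linear":[0,0,-0.7],"angular":[0,0,0],"claw":-1},
  {"linear":[0,0,-0.85],"angular":[0,0,0],"claw":-1},
  {"linear":[0,0,-0.85],"angular":[0,0,0],"claw":-1},
  {"linear":[0,0,-0.85],"angular":[0,0,0],"claw":-1},
  {"linear":[0,0,-0.85],"angular":[0,0,0],"claw":0.5},
  {"linear":[0,0,-0.85],"angular":[0,0,0],"claw":0.5},
  {"linear":[0,0,-0.85],"angular":[0,0,0],"claw":0.5},
])

```text
time: 32.05
tool_pos: [0.4829, 0.1883, 0.0808]
eef_rot: [-180.0, 0.0, -168.1]
contact_force: [0.7, -0.1, -1.1]
finger_gap: 0.747
gripper_force: 0.0
```

Request:
step_arm([
  {"linear":[0,0,1],"angular":[0,0,0],"claw":0.5},
  {"linear":[0,0,3],"angular":[0,0,0],"claw":0.5},
  {"linear":[0,0,6],"angular":[0,0,0],"claw":0.5},
  {"linear":[0,0,9],"angular":[0,0,0],"claw":0.5},
  {"linear":[0,-4,11],"angular":[0,0,0],"claw":0.5},
  {"linear":[0,-8,11],"angular":[0,0,-0.1],"claw":0.5},
  {"linear":[0,-13,11],"angular":[0,0,-0.2],"claw":0.5},
  {"linear":[0,-18,11],"angular":[0,0,-0.3],"claw":0.5},
])

```text
time: 32.85
tool_pos: [0.4826, 0.0067, 0.1915]
eef_rot: [-180.0, 0.0, 174.5]
contact_force: [1.2, 0.4, -0.1]
finger_gap: 0.752
gripper_force: 0.0
```

Run:
```python
from h import *
ctrl.snapshot("scene")
a=ctrl.snapshot("scene")[:,:,::-1]; b=ctrl.snapshot("top")[:,:,::-1]
z=lambda i,y,x: cv2.resize(i[y:y+70,x:x+95],None,fx=4,fy=4)
cv2.imwrite("pics/f8.png",np.vstack([np.hstack([z(a,125,325),z(a,125,200)]),np.hstack([z(b,205,215),z(b,205,355)])]))
cv2.imwrite("pics/t8.png",b)
s=ctrl.sense();print(s['tool_pos'],s['time'],s['contact_force'])
```

```text
[0.48292428 0.00495475 0.19118202] 33.0 [0.32474789 0.54897321 0.78847856]
```

View pics/f8.png

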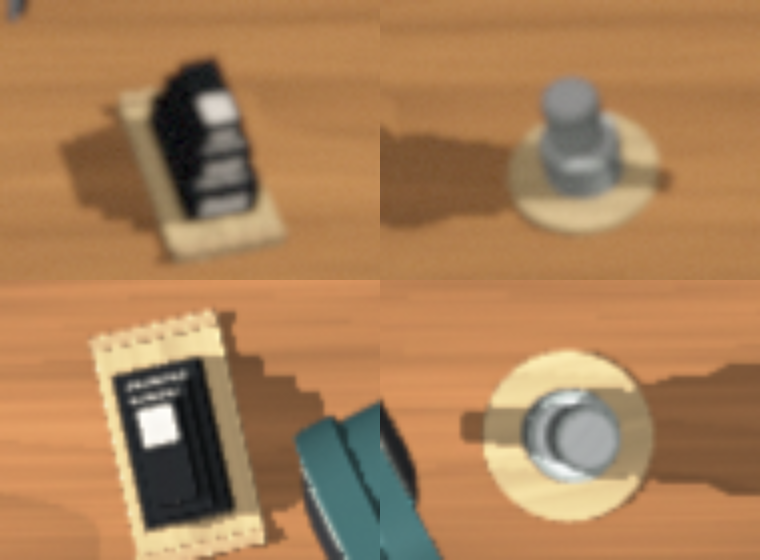

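Both stacks stand as wanted: the carton stack's top label is at crop pixel (158,427), and the narrow tin's top at (585,437). I'll check the tin top and the small carton's label, and hand in if they are good.

Run:
```python
from meas import *
print("narrow top",onz("top",[[405.8,243.8]],.10))
def lab(f,x,y,r,z):
    t=cv2.imread(f); m=((t.min(2)>180)*255).astype(np.uint8); p=blob(m,x,y,r); return onz("top",p.mean(0),z)[0,:2]
R=lambda d:cv2.getRotationMatrix2D((0,0),-d,1)[:,:2]
o=R(17.5)@(lab("pics/top0.png",467,230,8,.024)-[.498,-.389])
c=lab("pics/t8.png",254,241,8,.1)-R(11.9)@o; print("offset",o,"small centre",c)
e=abs(c-[.4825,.188]).max()
if e<.008: print(ctrl.hand_in())
```

```text
narrow top [[ 0.48263218 -0.2082809   0.1       ]]
offset [0.01504655 0.00098443] small centre [0.48349796 0.18711957]
the job is handed in; nothing more can be done
None
```

The job is handed in: the cartons and tins are stacked as ordered, each centred within about 5 mm by the last camera check; I saw no sign of the tape roll, pot or brush moving, and the verdict was not shown.

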